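# Close two instrument housings with their covers

## Task

Two repaired instruments need closing. Take both covers out of their stands and lay them flat on the bench mat, grip block up, letting go of them; once both lie there, take each again by its block and put it on the housing it fits, the long one on the long housing and the short one on the short, pressed fully home all round. Leave the screwdriver, bottle and tape roll where they are.

Things in the scene. Friction and masses are not known exactly. Their poses are not given: they have to be found in the camera images.
- long_cover: Long cover, grey: plate 66 (x) x 136 (y) mm, z 7 to 15 mm; rounded solid plug under it 52 x 122 mm, z 0 to 7; grip block on top, centred, 26 (x) x 60 (y), z 15 to 33. Origin: centre of plug's underside. Half-turn symmetric, 0.14 kg. Starts upright in a stand, its +x long edge down, 6 mm over the table (top edge at 72), z level, facing away from the robot. Lift straight up.
- short_cover: Short cover, grey: plate 66 (x) x 100 (y) mm, z 7 to 15 mm; rounded solid plug under it 52 x 86 mm, z 0 to 7; grip block on top, centred, 26 (x) x 60 (y), z 15 to 33. Origin: centre of plug's underside. Half-turn symmetric, 0.14 kg. Starts upright in a stand, its +x long edge down, 6 mm over the table (top edge at 72), z level, facing away from the robot. Lift straight up.
- long_housing: Long housing: loose open black box with a circuit board inside, 62 (x) x 132 (y) x 45 mm high, walls 3 mm, opening 56 x 126 mm (2 mm play each side of the plug). Origin: centre of its underside, z up. 0.5 kg. Closed, the cover's plate lies on the rim, overhanging 2 mm all round, cover origin 38 mm above the housing's.
- short_housing: Short housing: loose open black box with a circuit board inside, 62 (x) x 96 (y) x 45 mm high, walls 3 mm, opening 56 x 90 mm (2 mm play each side of the plug). Origin: centre of its underside, z up. 0.5 kg. Closed, the cover's plate lies on the rim, overhanging 2 mm all round, cover origin 38 mm above the housing's.
- mat: Pale grey-green bench mat fixed on the table, 340 (x) x 240 (y) x 4 mm. Origin: centre of its underside, on the table; its top is 4 mm above.
- stand_a: One of two alike fixed aluminium stands: foot 66 (x) x 80 (y) x 6 mm, slot along y, 17 mm wide, walls up to 21 mm above the table; holds one cover upright, block on the +x side. Origin: centre of its underside, on the table.
- stand_b: One of two alike fixed aluminium stands: foot 66 (x) x 80 (y) x 6 mm, slot along y, 17 mm wide, walls up to 21 mm above the table; holds one cover upright, block on the +x side. Origin: centre of its underside, on the table.
- screwdriver: Bystander: a screwdriver lying beyond the mat, its shaft along its x. Origin: underside.
- bottle: Bystander: white plastic bottle, 56 mm across, 120 mm high. Origin: centre of its underside.
- tape: Bystander: roll of paper tape lying flat, 90 mm across, 22 mm high. Origin: centre of its underside.
There are look-alikes about, which are no part of the job. What is shaped like the short_housing but blue or yellow is not meant.

How it is judged:
By the outcome, as a careful person would: the job done as asked, in the order asked, and still so for the second after the job is handed in, with the robot touching nothing.
It also fails if it takes over 72 s, if anything falls off the work surface, if the arm or the gripper's body presses on something with over 40 N, if the wrist force passes 120 N, or if a joint passes its speed limit or range.

## Robot

A 6-joint arm with a two-finger parallel gripper is mounted at the origin on the work surface. World frame = base frame: x ahead of the robot, y to its left, z up, the work surface at z = 0. Lengths are in mm, angles in rad, forces in N, time in s.
With the tool pointing down it reaches from about 300 to 775 mm from the base axis. Payload 14.6 kg.
Tool frame: the origin (TCP) lies midway between the tips of the shut fingers; the grasp point (between the pads) lies 19 mm behind it (manip.hold_point_z is the distance from the TCP to the grasp point, in mm); z points along the fingers, y is the direction in which the jaws open and shut (so a half turn about z gives the same grasp; the last joint's range is limited). The gripper opens to 94 mm and grips with 3 to 60 N. Pads are 16 mm wide; open, the fingers measure 119 mm over their backs; the gripper's body (75 mm by 177 mm) begins 78 mm behind the grasp point.
Start: joints at [1.158, 0.3, 1.521, -0, 1.321, -0.067], TCP at [186.419, 517.433, 205.446] pointing down, gripper open.
Joint ranges: [-3.03, 3.03], [-0.79, 2.21], [0.23, 2.52], [-1.04, 4.18], [0, 3.07], [-2.55, 2.55]. Speed limits (rad/s): [2.22, 2.22, 2.57, 3.14, 3.14, 3.14].

## Interface

Orientations are given as [roll, pitch, yaw] about the fixed x, y, z axes, in that order (R = Rz(yaw) Ry(pitch) Rx(roll)).
In Python, from cell import manip gives the robot as it stands.
- The arm moves only by the shell command python3 -m crank 'ROWS' [OPENING] [FORCE]. ROWS is JSON, a list of rows, each an object with "offset": the shift along the world's x, y, z in m, a list of three; "spin": the turn about the world's z in degrees. In form: [{"offset": [dx, dy, dz], "spin": spin}, ...]. A call has exactly 8 rows; each row is the pose to reach, as a shift and turn from the pose measured when the call began; what a row does not reach only later rows make up. A row lasts 1/12 s, in which the tool goes at most 41.7 mm and 7.16 degrees, less where a joint would pass 70% of its speed; a pose out of reach is approached as far as the arm can. A call with a gripper value outside its range is refused whole. OPENING is the opening, from 0 (shut) to 1 (fully open), set as the call begins (- or left out, the last holds). The fingers move at their own pace and stop on an object; FORCE is the grip in N (left out, the last holds). Time passes only in rows, so rows that repeat a pose let the fingers close, or fill a call up. It gives the time, the measured TCP pose, the force and the opening at its end, in the units of the state.
- manip.read_state(): the state, without advancing time (a new reading comes with each control period).
- manip.camera(name): name is "side" or "top" or "wrist"; returns a dict with "pixels" (420x560x3 uint8, red, green, blue), "fx", "fy", "cx", "cy" (pixels), "extrinsics" (4x4, takes a point from world to camera coordinates); the wrist camera has in their place "hand_eye" (4x4, takes a point from camera to tool coordinates, whose origin is the TCP and whose axes are the flange's). Camera axes: x right, y down, z forward; pixel columns grow to the right and rows downward; lengths in mm; the calibration is good to about 2 mm. A picture is of the moment at which its call begins: read the wrist's pose just before it. There is no depth.
- manip.sign_off(): hands the job in, once; it reports no verdict.
Trained networks look in a picture, given as the dict that the camera call returned (one of the last four; its "shot" number tells which), for a name from the list of things; names that differ only in an ending like _2 or _b are one class to them, and where a whole thing is asked for, a point or a joint stands for the part that bears it (a point fixed in the world has none). Each returns a list of dicts, best first, with "conf" (0 to 1); they miss things now and then, are a little off and sometimes report something else, mostly with a low value. They report only what shows in the picture. A call takes as long as a camera call. They do not tell look-alikes from the thing itself.
- manip.search_frame(picture, name): "location" ([x, y, z] in mm, in world coordinates, good to about 4 mm: the middle of the surface that is visible of it).
- manip.masks_of(picture, name): "mask" (420x560 bool, what is visible of it).
The state is a dict: "clock": time; "joints": joint angles; "qd": joint speeds; "effort": joint torques, N m; "eef_pos": TCP position; "eef_rot": TCP orientation; "wrist_force": force on the tool from outside, world axes, zero at the start; "moment": the same for the moment, N m; "finger_gap": finger opening in mm.
Only numpy, scipy, OpenCV 4.12 (cv2) and the standard library are available. Lean on these libraries where they do the work, as an engineer would, in place of code of your own. Each camera call takes 0.05 s, during which the arm holds its last target. There are 200 camera calls.

## Working session

There is one attempt and no reset: what is moved stays moved. The work goes in short steps, Python scripts to look and compute and a shell command to move; the robot and the scene stay as the last step left them, time stands still between calls to the robot, and variables do not carry over. Pictures are saved under pics/ and viewed, about 8 in all and at most 12, crops included, and the job is handed in when it is done.

```bash
ls; mkdir -p pics
python3 - <<'E'
from cell import manip
import cv2,numpy as np
s=manip.read_state();print(s)
for n in ("top","side"):
    p=manip.camera(n);cv2.imwrite(f"pics/{n}0.png",p["pixels"][:,:,::-1])
    print(n,p["fx"],p["cx"],p["cy"],np.round(p["extrinsics"],3).tolist())
    for k in ("long_cover","short_cover","long_housing","short_housing","mat","stand_a","screwdriver","bottle","tape"):
        r=manip.search_frame(p,k);print(k,[(np.round(d["location"]).tolist(),round(d["conf"],2)) for d in r])
E
```

```text
pics
{'clock': 0.0, 'joints': array([ 1.15836763e+00,  3.00465097e-01,  1.52162143e+00,  2.14937340e-06,
        1.32066895e+00, -6.66065502e-02]), 'qd': array([-0.00022447,  0.00209269,  0.00034315,  0.00061623,  0.00036698,
       -0.00070945]), 'effort': array([ 1.93342086e-03, -5.31806266e+01, -3.52736843e+01,  7.09448196e-02,
        2.43466313e-02, -1.05026754e-04]), 'eef_pos': array([186.3301476 , 517.18697516, 204.87255041]), 'eef_rot': array([-3.14043255e+00, -7.94713238e-05,  2.79576992e+00]), 'wrist_force': array([0.24593825, 0.21542911, 0.24862267]), 'moment': array([-0.02176478, -0.01329365, -0.00685805]), 'finger_gap': 94.17467186860867}
top 398.4331996471302 277.2967642058206 211.65166889564676 [[-0.013, -1.0, -0.011, 16.689], [-0.991, 0.014, -0.136, 561.798], [0.136, 0.01, -0.991, 1010.921], [0.0, 0.0, 0.0, 1.0]]
long_cover [([632.0, 249.0, 63.0], 0.58)]
short_cover [([476.0, 228.0, 64.0], 0.61)]
long_housing [([632.0, -269.0, 11.0], 0.71)]
short_housing [([353.0, -476.0, 18.0], 0.93), ([292.0, -307.0, 16.0], 0.65), ([434.0, -283.0, 17.0], 0.57)]
mat [([530.0, -6.0, 2
[... 168 characters left out ...]
 231.0, 10.0], 0.35)]
tape [([492.0, -472.0, 22.0], 0.65)]
side 546.7158031872216 273.5421208804388 198.16556096249968 [[0.694, -0.72, 0.001, -372.519], [-0.463, -0.447, -0.765, 315.461], [0.552, 0.53, -0.644, 1347.606], [0.0, 0.0, 0.0, 1.0]]
long_cover [([626.0, 245.0, 56.0], 0.78)]
short_cover [([464.0, 218.0, 53.0], 0.87)]
long_housing [([628.0, -266.0, 23.0], 0.84)]
short_housing [([352.0, -471.0, 20.0], 0.92), ([294.0, -300.0, 22.0], 0.77), ([438.0, -276.0, 21.0], 0.65)]
mat [([519.0, -14.0, 2.0], 0.56)]
stand_a [([610.0, 256.0, 4.0], 0.53)]
screwdriver [([787.0, -89.0, 20.0], 0.78)]
bottle [([495.0, 450.0, 58.0], 0.77), ([785.0, -87.0, 18.0], 0.47)]
tape [([489.0, -477.0, 22.0], 0.95)]
```

View pics/top0.png

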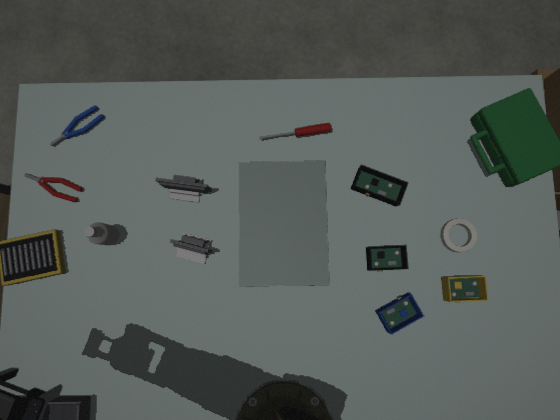

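View pics/side0.png

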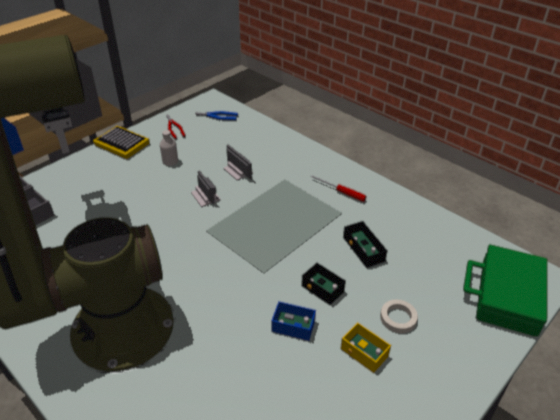

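Candidates for short_housing in the top picture are the boxes at (387,258) black, (400,313) blue and (465,288) yellow. Black is the one meant. Covers are at (187,186) long and (195,246) short, with blocks facing away from the robot. I'll go over the short cover.

```bash
cat > h.py <<'E'
from cell import manip
import cv2,numpy as np
from scipy.spatial.transform import Rotation as R
def wrist(name=None):
    s=manip.read_state();p=manip.camera("wrist")
    T=np.eye(4);T[:3,:3]=R.from_euler("xyz",s["eef_rot"]).as_matrix();T[:3,3]=s["eef_pos"]
    p["c2w"]=T@p["hand_eye"]
    if name: cv2.imwrite(f"pics/{name}.png",p["pixels"][:,:,::-1])
    return p
def fixed(n,name=None):
    p=manip.camera(n);p["c2w"]=np.linalg.inv(p["extrinsics"])
    if name: cv2.imwrite(f"pics/{name}.png",p["pixels"][:,:,::-1])
    return p
def ray(p,uv,z):
    uv=np.atleast_2d(uv).astype(float)
    d=np.c_[(uv[:,0]-p["cx"])/p["fx"],(uv[:,1]-p["cy"])/p["fy"],np.ones(len(uv))]@p["c2w"][:3,:3].T
    o=p["c2w"][:3,3];return (o+d*((z-o[2])/d[:,2])[:,None])[:,:2]
def proj(p,X):
    c=(np.atleast_2d(X)-p["c2w"][:3,3])@p["c2w"][:3,:3]
    return np.c_[p["fx"]*c[:,0]/c[:,2]+p["cx"],p["fy"]*c[:,1]/c[:,2]+p["cy"]]
def st():
    s=manip.read_state();print(round(s["clock"],2),np.round(s["eef_pos"],1),np.round(np.degrees(s["eef_rot"]),1),np.round(s["wrist_force"],1),round(s["finger_gap"],1))
def rect(p,name,z,near=None):
    out=[]
    for d in manip.masks_of(p,name):
        c,_=cv2.findContours(d["mask"].astype(np.uint8),cv2.RETR_EXTERNAL,cv2.CHAIN_APPROX_NONE)
        if not c: continue
        c=max(c,key=cv2.contourArea)[:,0]
        (x,y),(w,h),a=cv2.minAreaRect(ray(p,c,z).astype(np.float32))
        if w>h: a-=90   # a+90 = long-side direction from x; report deviation of long side from y
        a=(a+90)%180-90
        print(name,round(d["conf"],2),"px",c.mean(0).round(),"c",round(x,1),round(y,1),"size",round(w,1),round(h,1),"yaw(long vs y)",round(a,1))
E
python3 -m crank '[{"offset":[0.025,-0.03,0.01],"spin":3},{"offset":[0.05,-0.06,0.02],"spin":6},{"offset":[0.08,-0.085,0.03],"spin":9},{"offset":[0.105,-0.11,0.04],"spin":12},{"offset":[0.13,-0.14,0.05],"spin":15},{"offset":[0.155,-0.165,0.05],"spin":18},{"offset":[0.18,-0.19,0.05],"spin":20},{"offset":[0.2,-0.21,0.05],"spin":20}]' 1 30
python3 -m crank '[{"offset":[0.02,-0.02,0],"spin":0},{"offset":[0.04,-0.04,0],"spin":0},{"offset":[0.06,-0.065,0],"spin":0},{"offset":[0.08,-0.085,0],"spin":0},{"offset":[0.08,-0.085,0],"spin":0},{"offset":[0.08,-0.085,0],"spin":0},{"offset":[0.08,-0.085,0],"spin":0},{"offset":[0.08,-0.085,0],"spin":0}]'
python3 - <<'E'
from h import *
st();p=wrist("w1");print(np.round(p["c2w"],2).tolist())
for k in("short_cover","long_cover","stand_a"):rect(p,k,72 if "c" in k else 6)
E
```

```text
clock: 1.67
eef_pos: [387.8, 305.6, 255.8]
eef_rot: [3.141, 0.001, -3.137]
wrist_force: [-0.2, 0.4, 0.5]
finger_gap: 94.1
clock: 2.33
eef_pos: [467.2, 221.3, 255.9]
eef_rot: [3.141, 0.001, -3.136]
wrist_force: [-0.3, 0.4, -0.4]
finger_gap: 93.4
2.33 [467.2 221.3 255.9] [ 180.     0.  -179.7] [-0.3  0.4 -0.4] 93.4
[[-0.01, 0.97, 0.24, 397.51], [1.0, 0.01, 0.0, 219.59], [0.0, 0.24, -0.97, 435.2], [0.0, 0.0, 0.0, 1.0]]
short_cover 0.62 px [283. 200.] c 470.2 232.1 size 100.2 36.7 yaw(long vs y) -16.0
long_cover 0.73 px [293. 295.] c 597.6 249.0 size 22.6 115.6 yaw(long vs y) 0.3
stand_a 0.94 px [289. 178.] c 448.6 241.7 size 81.3 28.1 yaw(long vs y) -15.1
stand_a 0.87 px [300. 281.] c 613.4 262.7 size 83.7 34.7 yaw(long vs y) -8.0
```

View pics/w1.png

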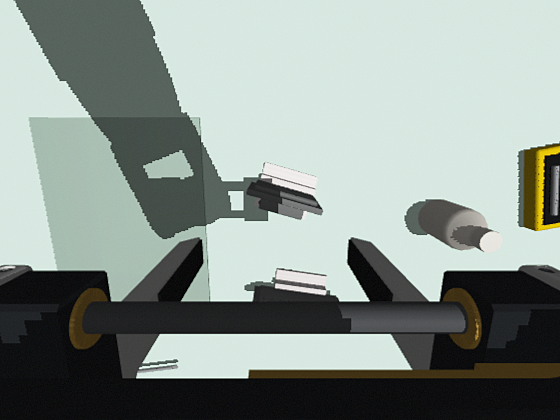

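The wrist view shows the short cover at about (285,195): plate edge from (247,187) to (322,212), block side down-image (+x). I'll enlarge it to fix its yaw and top edge.

Run:
```python
import cv2
i=cv2.imread("pics/w1.png")[150:330,230:340];i=cv2.convertScaleAbs(i,alpha=1.6,beta=25)
cv2.imwrite("pics/c1.png",cv2.resize(cv2.hconcat([i[:90],i[90:]]),None,fx=3.6,fy=3.6*1.6,interpolation=cv2.INTER_CUBIC))
```

```text
(no output)
```

View pics/c1.png

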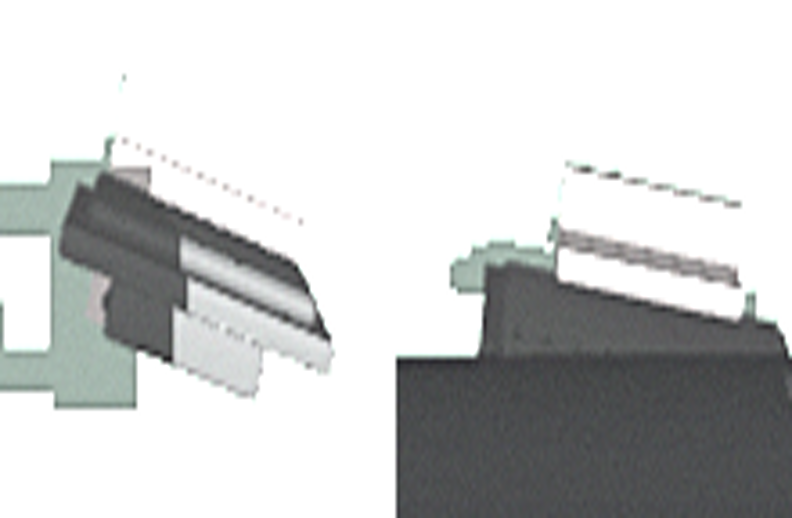

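Run:
```python
from h import *
p=wrist()
f=lambda P:[(230+x/3.6,150+y/5.76) for x,y in P]
for P,z in(([(62,258),(330,372)],72),([(60,228),(328,338)],72),([(107,335),(252,397)],52)):
    a,b=ray(p,f(P),z);print(a.round(1),b.round(1),"len",np.hypot(*(b-a)).round(1),"mid",((a+b)/2).round(1),"yaw",np.degrees(np.arctan2(-(b-a)[0],(b-a)[1])).round(1))
```

```text
[462.8 185.6] [487.8 280.2] len 97.9 mid [475.3 232.9] yaw -14.8
[456.2 185. ] [480.1 279.2] len 97.2 mid [468.1 232.1] yaw -14.3
[484.4 200.1] [499.  254.5] len 56.3 mid [491.7 227.3] yaw -15.0
```

```bash
python3 -m crank '[{"offset":[0.009,0.004,-0.02],"spin":-7},{"offset":[0.0185,0.0083,-0.05],"spin":-14},{"offset":[0.0185,0.0083,-0.09],"spin":-15},{"offset":[0.0185,0.0083,-0.12],"spin":-15},{"offset":[0.0185,0.0083,-0.14],"spin":-15},{"offset":[0.0185,0.0083,-0.15],"spin":-15},{"offset":[0.0185,0.0083,-0.15],"spin":-15},{"offset":[0.0185,0.0083,-0.15],"spin":-15}]' 1 30
python3 - <<'E'
from h import *
p=wrist("w2")
s=manip.read_state();st()
E
```

```text
clock: 3.25
eef_pos: [486.3, 229.6, 106.7]
eef_rot: [3.141, 0.001, 2.886]
wrist_force: [-0.4, -0.1, 0.3]
finger_gap: 94.0
3.3 [486.7 229.7 107.4] [1.799e+02 1.000e-01 1.653e+02] [ 0.8 -0.3  0.3] 93.8
```

View pics/w2.png

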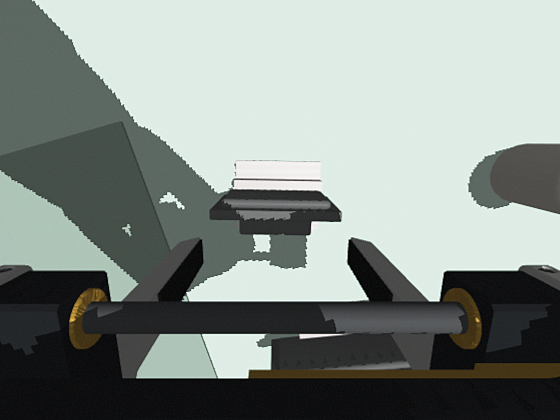

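The view is aligned: plate from (210,212) to (342,214) sits level and centred between the fingertips at 203 and 348. Descending, gripping and lifting.

```bash
python3 -m crank '[{"offset":[0,0,-0.02],"spin":0},{"offset":[0,0,-0.035],"spin":0},{"offset":[0,0,-0.045],"spin":0},{"offset":[0,0,-0.055],"spin":0},{"offset":[0,0,-0.063],"spin":0},{"offset":[0,0,-0.070],"spin":0},{"offset":[0,0,-0.071],"spin":0},{"offset":[0,0,-0.071],"spin":0}]' 1 30
python3 -m crank '[{"offset":[0,0,0],"spin":0},{"offset":[0,0,0],"spin":0},{"offset":[0,0,0],"spin":0},{"offset":[0,0,0],"spin":0},{"offset":[0,0,0],"spin":0},{"offset":[0,0,0],"spin":0},{"offset":[0,0,0],"spin":0},{"offset":[0,0,0],"spin":0}]' 0.55 30
python3 - <<'E'
from h import *
st()
E
```

```text
clock: 3.97
eef_pos: [486.7, 229.7, 36.3]
eef_rot: [3.14, 0.002, 2.886]
wrist_force: [-1.5, -0.7, 0.3]
finger_gap: 93.8
clock: 4.63
eef_pos: [486.8, 229.7, 36.5]
eef_rot: [3.14, 0.003, 2.886]
wrist_force: [0.0, -0.9, 0.2]
finger_gap: 59.9
4.63 [486.8 229.7  36.5] [1.799e+02 1.000e-01 1.653e+02] [ 0.  -0.9  0.2] 59.9
```

```bash
python3 -m crank '[{"offset":[0,0,0.01],"spin":0},{"offset":[0,0,0.02],"spin":0},{"offset":[0,0,0.035],"spin":0},{"offset":[0,0,0.05],"spin":0},{"offset":[0,0,0.065],"spin":0},{"offset":[0,0,0.08],"spin":0},{"offset":[0,0,0.08],"spin":0},{"offset":[0,0,0.08],"spin":0}]' 0.5 30
python3 -m crank '[{"offset":[0,-0.02,0],"spin":3},{"offset":[0,-0.05,0],"spin":6},{"offset":[0,-0.08,0],"spin":9},{"offset":[0,-0.11,0],"spin":12},{"offset":[0,-0.14,0],"spin":15},{"offset":[0,-0.17,0],"spin":15},{"offset":[0,-0.2,0],"spin":15},{"offset":[0,-0.22,0],"spin":15}]'
python3 - <<'E'
from h import *
st()
p=fixed("side","s1");u=proj(p,manip.read_state()["eef_pos"])[0];print(u)
x,y=int(u[0]),int(u[1]);i=p["pixels"][y-60:y+60,x-80:x+80,::-1]
cv2.imwrite("pics/s1c.png",cv2.resize(cv2.convertScaleAbs(i,alpha=1.5,beta=20),None,fx=4,fy=4))
E
```

```text
clock: 5.3
eef_pos: [487.0, 229.8, 117.3]
eef_rot: [3.139, 0.004, 2.886]
wrist_force: [-0.7, 0.7, -2.4]
finger_gap: 59.3
clock: 5.97
eef_pos: [486.4, 7.6, 116.5]
eef_rot: [3.139, 0.003, -3.137]
wrist_force: [0.1, 0.7, -1.2]
finger_gap: 60.0
5.97 [486.4   7.6 116.5] [ 1.799e+02  1.000e-01 -1.797e+02] [ 0.1  0.7 -1.2] 60.0
[259.71796616 197.62094897]
```

View pics/s1c.png

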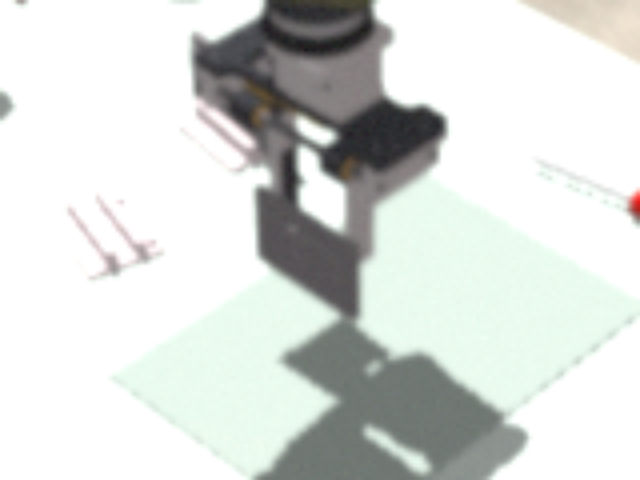

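Held upright, over the mat. Lowering until its long edge touches, then turning it over the edge with a light grip.

```bash
cat >> h.py <<'E'
def tilt(n,name,c,yaw,L,show=None):
    """best pitch (0 upright,90 flat) of a cover whose lower-edge/pivot lies near c (x of block), by mask IoU"""
    p=fixed(n,show);m=manip.masks_of(p,name)
    if not m: print("no mask");return
    M=m[0]["mask"];best=[]
    loc=np.array([(x,y,z) for x in(-33,33) for y in(-L/2,L/2) for z in(7,15)]+[(x,y,z) for x in(-13,13) for y in(-30,30) for z in(15,33)]+[(x,y,0) for x in(-26,26) for y in(7-L/2,L/2-7)])
    for th in range(-20,101,10):
        Rm=(R.from_euler("z",yaw,degrees=True)*R.from_euler("y",90-th,degrees=True)).as_matrix()
        Q=loc@Rm.T
        for dx in range(-70,31,5):
            X=Q+[c[0]+dx,c[1],4-Q[:,2].min()]
            h=cv2.convexHull(proj(p,X).astype(np.int32));I=np.zeros(M.shape,np.uint8);cv2.fillConvexPoly(I,h,1)
            best.append(((I.astype(bool)&M).sum()/(I.astype(bool)|M).sum(),th,dx))
    best.sort(reverse=True);print("conf",round(m[0]["conf"],2),[(round(a,2),b,d) for a,b,d in best[:4]])
E
python3 -m crank '[{"offset":[0,0,-0.02],"spin":0},{"offset":[0,0,-0.04],"spin":0},{"offset":[0,0,-0.055],"spin":0},{"offset":[0,0,-0.068],"spin":0},{"offset":[0,0,-0.075],"spin":0},{"offset":[0,0,-0.08],"spin":0},{"offset":[0,0,-0.082],"spin":0},{"offset":[0,0,-0.083],"spin":0}]'
python3 -m crank '[{"offset":[0,0,0],"spin":0},{"offset":[-0.003,0,0],"spin":0},{"offset":[-0.006,0,0],"spin":0},{"offset":[-0.010,0,0],"spin":0},{"offset":[-0.014,0,0],"spin":0},{"offset":[-0.018,0,0],"spin":0},{"offset":[-0.022,0,0],"spin":0},{"offset":[-0.026,0,0],"spin":0}]' 0.5 3
python3 - <<'E'
from h import *
st();tilt("side","short_cover",(470,7.6),0,100,"s2")
tilt("top","short_cover",(470,7.6),0,100)
E
```

```text
clock: 6.68
eef_pos: [486.8, 5.8, 34.1]
eef_rot: [3.14, 0.003, -3.138]
wrist_force: [-2.3, 0.0, 11.5]
finger_gap: 60.2
clock: 7.35
eef_pos: [460.1, 5.8, 33.9]
eef_rot: [3.14, 0.003, -3.138]
wrist_force: [0.6, -0.2, -2.1]
finger_gap: 59.8
7.35 [460.1   5.8  33.9] [ 1.799e+02  1.000e-01 -1.798e+02] [ 0.6 -0.2 -2.1] 59.8
conf 0.58 [(np.float64(0.71), 40, -35), (np.float64(0.67), 30, -40), (np.float64(0.66), 30, -35), (np.float64(0.65), 40, -40)]
no mask
```

It has tilted about 35-40°. Continuing.

```bash
python3 -m crank '[{"offset":[-0.004,0,0.001],"spin":0},{"offset":[-0.008,0,0.001],"spin":0},{"offset":[-0.012,0,0.001],"spin":0},{"offset":[-0.016,0,0.001],"spin":0},{"offset":[-0.02,0,0.001],"spin":0},{"offset":[-0.024,0,0.001],"spin":0},{"offset":[-0.028,0,0.001],"spin":0},{"offset":[-0.028,0,0.001],"spin":0}]' 0.5 3
python3 - <<'E'
from h import *
st();tilt("side","short_cover",(470,7.6),0,100,"s3")
p=fixed("side");u=proj(p,manip.read_state()["eef_pos"])[0]
x,y=int(u[0]),int(u[1]);i=p["pixels"][y-60:y+60,x-80:x+80,::-1]
cv2.imwrite("pics/s3c.png",cv2.resize(cv2.convertScaleAbs(i,alpha=1.5,beta=20),None,fx=4,fy=4))
E
```

```text
clock: 8.22
eef_pos: [431.9, 5.8, 34.9]
eef_rot: [3.14, 0.002, -3.138]
wrist_force: [-0.5, -0.9, -2.3]
finger_gap: 60.4
8.22 [431.9   5.8  34.9] [ 1.799e+02  1.000e-01 -1.798e+02] [-0.5 -0.9 -2.3] 60.4
conf 0.53 [(np.float64(0.74), 30, -65), (np.float64(0.71), 40, -65), (np.float64(0.7), 40, -60), (np.float64(0.69), 50, -60)]
```

View pics/s3c.png

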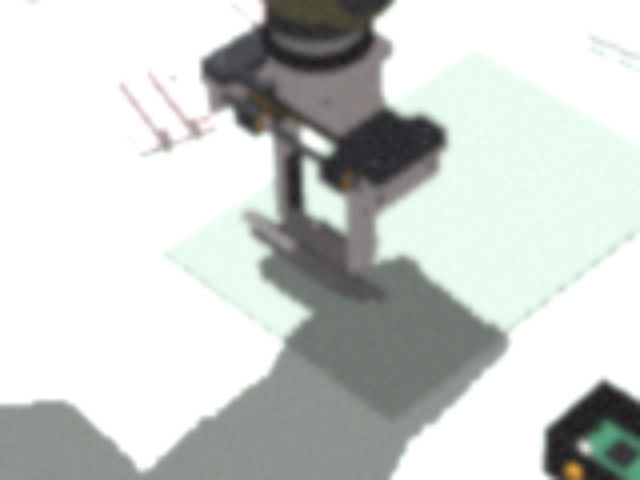

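Tilted about 50-60°, lower edge on the far side, so lowering now flattens it.

```bash
python3 -m crank '[{"offset":[0,0,-0.001],"spin":0},{"offset":[0,0,-0.003],"spin":0},{"offset":[0,0,-0.005],"spin":0},{"offset":[0,0,-0.007],"spin":0},{"offset":[0,0,-0.009],"spin":0},{"offset":[0,0,-0.01],"spin":0},{"offset":[0,0,-0.01],"spin":0},{"offset":[0,0,-0.01],"spin":0}]' 0.5 3
python3 -m crank '[{"offset":[0,0,0],"spin":0},{"offset":[0,0,0],"spin":0},{"offset":[0,0,0.02],"spin":0},{"offset":[0,0,0.06],"spin":0},{"offset":[0,0,0.1],"spin":0},{"offset":[0,0.03,0.14],"spin":0},{"offset":[0.01,0.06,0.18],"spin":0},{"offset":[0.02,0.1,0.22],"spin":0}]' 1 3
python3 -m crank '[{"offset":[0.02,0.02,0],"spin":0},{"offset":[0.04,0.04,0],"spin":0},{"offset":[0.07,0.06,0],"spin":0},{"offset":[0.1,0.09,0],"spin":0},{"offset":[0.12,0.11,0],"spin":0},{"offset":[0.14,0.13,0],"spin":0},{"offset":[0.14,0.14,0],"spin":0},{"offset":[0.14,0.14,0],"spin":0}]' 1 30
python3 - <<'E'
from h import *
st();tilt("side","short_cover",(470,7.6),0,100,"s4")
p=fixed("top");rect(p,"short_cover",17);rect(p,"long_cover",72)
p=wrist("w4")
for k in("short_cover","long_cover","stand_a"):rect(p,k,72 if "c" in k else 6)
a=cv2.imread("pics/s4.png")[120:280,180:340];b=cv2.imread("pics/w4.png")
cv2.imwrite("pics/m4.png",np.hstack([cv2.resize(cv2.convertScaleAbs(a,alpha=1.5,beta=20),(420,420)),b[:300,180:560][:, :380].copy() if 0 else cv2.resize(cv2.convertScaleAbs(b[130:290,230:375],alpha=1.3,beta=15),(380,420))]))
E
```

```text
clock: 9.03
eef_pos: [433.4, 5.8, 25.4]
eef_rot: [3.14, 0.004, -3.138]
wrist_force: [-1.1, -0.5, 7.8]
finger_gap: 60.0
clock: 9.7
eef_pos: [447.5, 84.1, 223.9]
eef_rot: [3.14, 0.006, -3.139]
wrist_force: [0.2, 0.3, 0.2]
finger_gap: 93.9
clock: 10.37
eef_pos: [587.4, 225.6, 222.4]
eef_rot: [3.14, 0.004, -3.138]
wrist_force: [0.1, -0.4, 0.2]
finger_gap: 94.1
10.37 [587.4 225.6 222.4] [ 179.9    0.2 -179.8] [ 0.1 -0.4  0.2] 94.1
no mask
short_cover 0.84 px [280. 272.] c 404.6 5.6 size 97.8 67.7 yaw(long vs y) -0.7
short_cover 0.82 px [90. 38.] c 418.1 35.9 size 57.2 88.2 yaw(long vs y) 0.2
long_cover 0.59 px [298. 235.] c 627.4 249.6 size 122.5 39.7 yaw(long vs y) -8.5
stand_a 0.79 px [284. 100.] c 468.3 234.8 size 82.5 66.6 yaw(long vs y) -15.6
stand_a 0.77 px [303. 211.] c 612.3 263.3 size 83.9 29.8 yaw(long vs y) -8.4
```

View pics/m4.png

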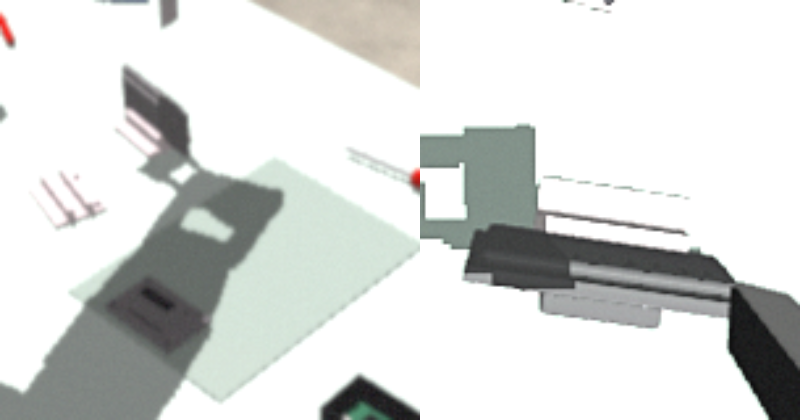

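Short cover lies flat, block up, near (405,6). In the right panel the long cover's block front edge runs from (540,308) to (658,326); the plate's right end is behind a finger.

Run:
```python
from h import *
p=wrist()
f=lambda P:[(230+x/2.62,130+y/2.625) for x,y in P]
for P,z in(([(463,279),(728,316)],72),([(465,273),(728,299)],72),([(540,309),(659,327)],52)):
    a,b=ray(p,f(P),z);print(a.round(1),b.round(1),"len",np.hypot(*(b-a)).round(1),"mid",((a+b)/2).round(1),"yaw",np.degrees(np.arctan2(-(b-a)[0],(b-a)[1])).round(1))
```

```text
[627.6 379.9] [645.3 504.1] len 125.4 mid [636.5 442. ] yaw -8.1
[624.7 380.5] [637.  502.4] len 122.6 mid [630.9 441.5] yaw -5.8
[649.6 428.7] [658.8 488.4] len 60.4 mid [654.2 458.5] yaw -8.8
```

Run:
```python
from h import *
p=wrist()
f=lambda P:[(230+(x-420)/2.62,130+y/2.625) for x,y in P]
for P,z in(([(463,279),(728,316)],72),([(540,309),(659,327)],52)):
    a,b=ray(p,f(P),z);print(a.round(1),b.round(1),"len",np.hypot(*(b-a)).round(1),"mid",((a+b)/2).round(1),"yaw",np.degrees(np.arctan2(-(b-a)[0],(b-a)[1])).round(1))
```

```text
[627.8 189.4] [645.5 310.7] len 122.6 mid [636.7 250. ] yaw -8.3
[649.8 224.5] [659.  282.7] len 58.9 mid [654.4 253.6] yaw -9.0
```

```bash
python3 -m crank '[{"offset":[0.02,0.01,0],"spin":-3},{"offset":[0.04,0.02,-0.01],"spin":-6},{"offset":[0.061,0.029,-0.04],"spin":-8.5},{"offset":[0.061,0.029,-0.08],"spin":-8.5},{"offset":[0.061,0.029,-0.1],"spin":-8.5},{"offset":[0.061,0.029,-0.115],"spin":-8.5},{"offset":[0.061,0.029,-0.115],"spin":-8.5},{"offset":[0.061,0.029,-0.115],"spin":-8.5}]' 1 30
python3 - <<'E'
from h import *
st();p=wrist("w5");rect(p,"long_cover",72)
m=manip.masks_of(p,"long_cover")[0]["mask"];v,u=np.nonzero(m);print(u.min(),u.max(),v.min(),v.max())
# model overlay: plate top edge + block
s=manip.read_state()["eef_pos"];yaw=-8.6;Rm=(R.from_euler("z",yaw,degrees=True)*R.from_euler("y",90,degrees=True)).as_matrix()
o=np.array([648.3,254.5,39])-Rm@[0,0,26.5]
P=[(-33,-68,7),(-33,68,7),(-33,68,15),(-33,-68,15)];B=[(-13,-30,15),(-13,30,15),(-13,30,33),(-13,-30,33)]
i=p["pixels"][:,:,::-1].copy();i=cv2.convertScaleAbs(i,alpha=1.3,beta=15);i=cv2.resize(i,None,fx=4,fy=4)
for q in(P,B):cv2.polylines(i,[(proj(p,np.array(q)@Rm.T+o)*4).astype(int)],True,(0,0,255),1)
cv2.imwrite("pics/w5c.png",i[600:1080,720:1500])
E
```

```text
clock: 11.58
eef_pos: [648.4, 252.7, 109.0]
eef_rot: [3.14, 0.005, 2.995]
wrist_force: [0.4, 0.2, 0.8]
finger_gap: 94.0
11.58 [648.4 252.7 109. ] [179.9   0.3 171.6] [0.4 0.2 0.8] 94.0
long_cover 0.56 px [277. 210.] c 631.4 255.4 size 135.0 34.4 yaw(long vs y) -8.4
188 365 190 234
```

View pics/w5c.png

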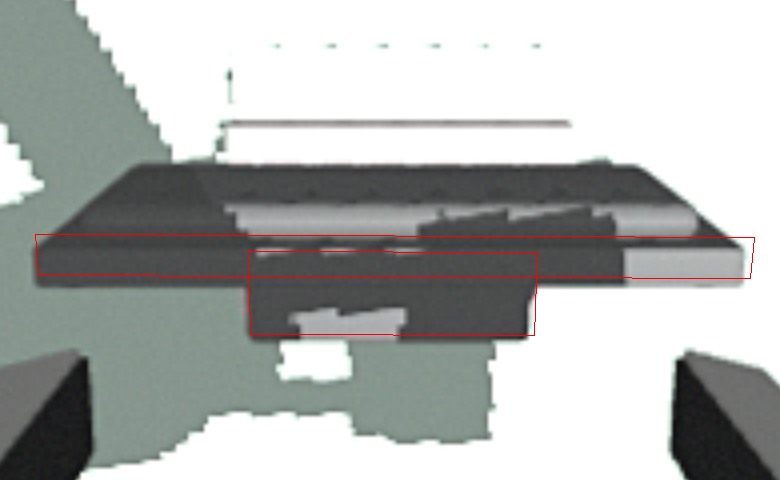

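The model outline fits within about 1.5 mm, with the plate slightly toward +x. Shifting 1 mm, then gripping and lifting as before.

```bash
python3 -m crank '[{"offset":[0.001,0.001,-0.02],"spin":0},{"offset":[0.001,0.001,-0.035],"spin":0},{"offset":[0.001,0.001,-0.045],"spin":0},{"offset":[0.001,0.001,-0.055],"spin":0},{"offset":[0.001,0.001,-0.063],"spin":0},{"offset":[0.001,0.001,-0.070],"spin":0},{"offset":[0.001,0.001,-0.073],"spin":0},{"offset":[0.001,0.001,-0.073],"spin":0}]' 1 30
python3 -m crank '[{"offset":[0,0,0],"spin":0},{"offset":[0,0,0],"spin":0},{"offset":[0,0,0],"spin":0},{"offset":[0,0,0],"spin":0},{"offset":[0,0,0],"spin":0},{"offset":[0,0,0],"spin":0},{"offset":[0,0,0],"spin":0},{"offset":[0,0,0],"spin":0}]' 0.5 30
python3 -m crank '[{"offset":[0,0,0.01],"spin":0},{"offset":[0,0,0.02],"spin":0},{"offset":[0,0,0.035],"spin":0},{"offset":[0,0,0.05],"spin":0},{"offset":[0,0,0.065],"spin":0},{"offset":[0,0,0.08],"spin":0},{"offset":[0,0,0.08],"spin":0},{"offset":[0,0,0.08],"spin":0}]' 0.5 30
```

```text
clock: 12.4
eef_pos: [650.0, 253.9, 37.5]
eef_rot: [3.139, 0.008, 2.995]
wrist_force: [-0.7, -1.1, -0.2]
finger_gap: 94.0
clock: 13.07
eef_pos: [650.1, 254.0, 37.7]
eef_rot: [3.138, 0.008, 2.995]
wrist_force: [-0.2, 0.5, 0.9]
finger_gap: 59.8
clock: 13.73
eef_pos: [650.4, 254.1, 118.9]
eef_rot: [3.138, 0.01, 2.995]
wrist_force: [0.6, -0.2, -1.3]
finger_gap: 59.9
```

```bash
python3 -m crank '[{"offset":[0,-0.02,0],"spin":2},{"offset":[0,-0.055,0],"spin":4},{"offset":[0,-0.09,0],"spin":6},{"offset":[0,-0.125,0],"spin":8.5},{"offset":[-0.005,-0.16,0],"spin":8.5},{"offset":[-0.01,-0.195,0],"spin":8.5},{"offset":[-0.015,-0.23,0],"spin":8.5},{"offset":[-0.02,-0.254,0],"spin":8.5}]'
python3 -m crank '[{"offset":[0,0,-0.02],"spin":0},{"offset":[0,0,-0.04],"spin":0},{"offset":[0,0,-0.055],"spin":0},{"offset":[0,0,-0.068],"spin":0},{"offset":[0,0,-0.075],"spin":0},{"offset":[0,0,-0.08],"spin":0},{"offset":[0,0,-0.082],"spin":0},{"offset":[0,0,-0.083],"spin":0}]'
python3 - <<'E'
from h import *
st()
E
```

```text
clock: 14.4
eef_pos: [629.5, -2.8, 117.8]
eef_rot: [3.138, 0.008, -3.141]
wrist_force: [0.4, -0.3, -1.1]
finger_gap: 59.9
clock: 15.07
eef_pos: [629.8, -2.6, 35.6]
eef_rot: [3.138, 0.009, -3.141]
wrist_force: [-2.5, 1.7, 8.3]
finger_gap: 60.0
15.07 [629.8  -2.6  35.6] [ 179.8    0.5 -179.9] [-2.5  1.7  8.3] 60.0
```

Contact. Same tilting sequence.

```bash
python3 -m crank '[{"offset":[0,0,0],"spin":0},{"offset":[-0.003,0,0],"spin":0},{"offset":[-0.006,0,0],"spin":0},{"offset":[-0.010,0,0],"spin":0},{"offset":[-0.014,0,0],"spin":0},{"offset":[-0.018,0,0],"spin":0},{"offset":[-0.022,0,0],"spin":0},{"offset":[-0.026,0,0],"spin":0}]' 0.5 3
python3 -m crank '[{"offset":[-0.004,0,0.0],"spin":0},{"offset":[-0.008,0,0.0],"spin":0},{"offset":[-0.012,0,0],"spin":0},{"offset":[-0.016,0,0],"spin":0},{"offset":[-0.02,0,0],"spin":0},{"offset":[-0.024,0,0],"spin":0},{"offset":[-0.028,0,0],"spin":0},{"offset":[-0.028,0,0],"spin":0}]' 0.5 3
python3 - <<'E'
from h import *
st();tilt("side","long_cover",(613,-2.6),0,136,"s6")
E
```

```text
clock: 15.73
eef_pos: [603.4, -2.6, 35.7]
eef_rot: [3.138, 0.009, -3.141]
wrist_force: [0.9, -0.1, -0.7]
finger_gap: 60.1
clock: 16.4
eef_pos: [574.8, -2.6, 35.7]
eef_rot: [3.138, 0.009, -3.141]
wrist_force: [0.3, -0.2, -0.6]
finger_gap: 60.2
16.4 [574.8  -2.6  35.7] [ 179.8    0.5 -179.9] [ 0.3 -0.2 -0.6] 60.2
conf 0.95 [(np.float64(0.86), 0, -65), (np.float64(0.86), 10, -65), (np.float64(0.83), 0, -70), (np.float64(0.82), 10, -70)]
```

Run:
```python
from h import *
p=fixed("side");u=proj(p,manip.read_state()["eef_pos"])[0]
x,y=int(u[0]),int(u[1]);i=p["pixels"][y-60:y+60,x-80:x+80,::-1]
cv2.imwrite("pics/s6c.png",cv2.resize(cv2.convertScaleAbs(i,alpha=1.5,beta=20),None,fx=4,fy=4))
```

```text
(no output)
```

View pics/s6c.png

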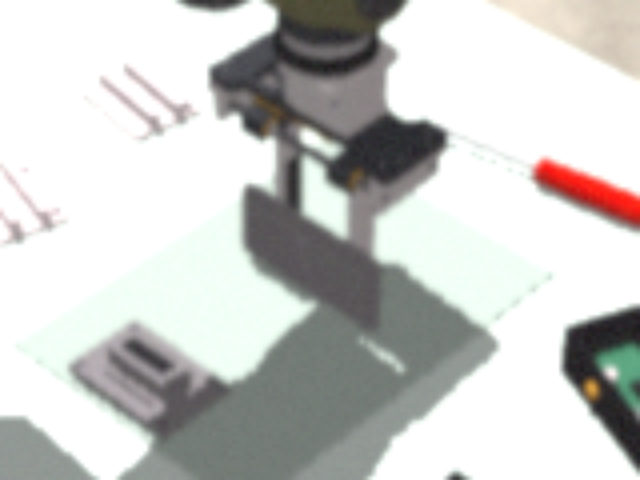

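It slid while staying about upright instead of tipping. I'll release it slightly (it stands on its edge), regrip higher on the block and push again.

```bash
python3 -m crank '[{"offset":[0,0,0],"spin":0},{"offset":[0,0,0],"spin":0},{"offset":[0,0,0.003],"spin":0},{"offset":[0,0,0.006],"spin":0},{"offset":[0,0,0.009],"spin":0},{"offset":[0,0,0.009],"spin":0},{"offset":[0,0,0.009],"spin":0},{"offset":[0,0,0.009],"spin":0}]' 0.68 3
python3 - <<'E'
from h import *
st();tilt("side","long_cover",(613,-2.6),0,136,"s7")
E
python3 -m crank '[{"offset":[0,0,0],"spin":0},{"offset":[0,0,0],"spin":0},{"offset":[0,0,0],"spin":0},{"offset":[-0.004,0,0],"spin":0},{"offset":[-0.008,0,0],"spin":0},{"offset":[-0.012,0,0],"spin":0},{"offset":[-0.016,0,0],"spin":0},{"offset":[-0.020,0,0],"spin":0}]' 0.5 3
python3 - <<'E'
from h import *
st();tilt("side","long_cover",(593,-2.6),0,136,"s8")
E
```

```text
clock: 17.22
eef_pos: [575.5, -2.7, 44.8]
eef_rot: [3.138, 0.009, -3.141]
wrist_force: [0.3, -0.5, 0.5]
finger_gap: 64.1
17.22 [575.5  -2.7  44.8] [ 179.8    0.5 -179.9] [ 0.3 -0.5  0.5] 64.1
conf 0.69 [(np.float64(0.82), 10, -65), (np.float64(0.81), 20, -65), (np.float64(0.8), 0, -65), (np.float64(0.77), 20, -70)]
clock: 17.98
eef_pos: [554.8, -2.6, 44.6]
eef_rot: [3.138, 0.009, -3.141]
wrist_force: [-0.1, 0.8, 1.1]
finger_gap: 59.9
17.98 [554.8  -2.6  44.6] [ 179.8    0.5 -179.9] [-0.1  0.8  1.1] 59.9
conf 0.57 [(np.float64(0.8), 30, -60), (np.float64(0.76), 40, -60), (np.float64(0.71), 20, -60), (np.float64(0.7), 40, -65)]
```

Tipping now (~35°). Continuing, then lowering to flatten.

```bash
python3 -m crank '[{"offset":[-0.004,0,0],"spin":0},{"offset":[-0.008,0,-0.001],"spin":0},{"offset":[-0.012,0,-0.002],"spin":0},{"offset":[-0.016,0,-0.004],"spin":0},{"offset":[-0.02,0,-0.006],"spin":0},{"offset":[-0.022,0,-0.008],"spin":0},{"offset":[-0.024,0,-0.01],"spin":0},{"offset":[-0.024,0,-0.01],"spin":0}]' 0.5 3
python3 - <<'E'
from h import *
st();tilt("side","long_cover",(563,-2.6),0,136,"s9")
E
python3 -m crank '[{"offset":[0,0,-0.001],"spin":0},{"offset":[0,0,-0.003],"spin":0},{"offset":[0,0,-0.005],"spin":0},{"offset":[0,0,-0.007],"spin":0},{"offset":[0,0,-0.009],"spin":0},{"offset":[0,0,-0.01],"spin":0},{"offset":[0,0,-0.01],"spin":0},{"offset":[0,0,-0.01],"spin":0}]' 0.5 3
python3 - <<'E'
from h import *
st();tilt("side","long_cover",(563,-2.6),0,136,"s10")
E
```

```text
clock: 18.75
eef_pos: [530.0, -2.6, 34.1]
eef_rot: [3.138, 0.007, -3.141]
wrist_force: [-0.7, 0.8, -0.5]
finger_gap: 59.6
18.75 [530.   -2.6  34.1] [ 179.8    0.4 -179.9] [-0.7  0.8 -0.5] 59.6
conf 0.84 [(np.float64(0.74), 60, -45), (np.float64(0.73), 50, -50), (np.float64(0.71), 70, -40), (np.float64(0.7), 60, -40)]
clock: 19.52
eef_pos: [530.5, -2.6, 24.0]
eef_rot: [3.138, 0.008, -3.141]
wrist_force: [-0.2, 0.6, -2.1]
finger_gap: 59.6
19.52 [530.5  -2.6  24. ] [ 179.8    0.4 -179.9] [-0.2  0.6 -2.1] 59.6
conf 0.88 [(np.float64(0.72), 70, -50), (np.float64(0.71), 80, -45), (np.float64(0.7), 80, -40), (np.float64(0.69), 90, -30)]
```

```bash
python3 -m crank '[{"offset":[0,0,0],"spin":0},{"offset":[0,0,0],"spin":0},{"offset":[0,0,0.02],"spin":0},{"offset":[0,0,0.06],"spin":0},{"offset":[0,0,0.1],"spin":0},{"offset":[-0.02,0,0.14],"spin":0},{"offset":[-0.04,0,0.18],"spin":0},{"offset":[-0.06,0,0.2],"spin":0}]' 1 3
python3 - <<'E'
from h import *
st();p=wrist("w11");rect(p,"long_cover",19);rect(p,"short_cover",19)
p=fixed("side","s11")
p=fixed("top","t11");rect(p,"long_cover",19);rect(p,"short_cover",19);rect(p,"long_housing",45);rect(p,"short_housing",45);rect(p,"mat",4)
a=cv2.imread("pics/s11.png")[150:300,190:390];b=cv2.imread("pics/w11.png")[:300]
cv2.imwrite("pics/m11.png",np.hstack([cv2.resize(cv2.convertScaleAbs(a,alpha=1.5,beta=20),(400,300)),cv2.resize(b,(400,300))]))
E
```

```text
clock: 20.28
eef_pos: [470.5, -2.6, 227.4]
eef_rot: [3.138, 0.011, -3.141]
wrist_force: [-0.6, -0.7, 1.6]
finger_gap: 94.2
20.28 [470.5  -2.6 227.4] [ 179.8    0.6 -179.9] [-0.6 -0.7  1.6] 94.2
short_cover 0.69 px [281. 139.] c 401.5 4.5 size 65.8 99.7 yaw(long vs y) 0.8
short_cover 0.6 px [280. 269.] c 412.4 5.4 size 97.5 52.1 yaw(long vs y) -0.7
short_housing 0.7 px [464. 288.] c 357.7 -462.6 size 66.0 113.5 yaw(long vs y) 1.3
short_housing 0.63 px [387. 257.] c 438.3 -270.7 size 66.1 109.2 yaw(long vs y) 3.5
short_housing 0.58 px [399. 313.] c 297.9 -294.9 size 71.2 104.6 yaw(long vs y) 27.0
mat 0.78 px [281. 186.] c 633.8 -5.1 size 150.9 240.6 yaw(long vs y) 1.1
```

View pics/m11.png

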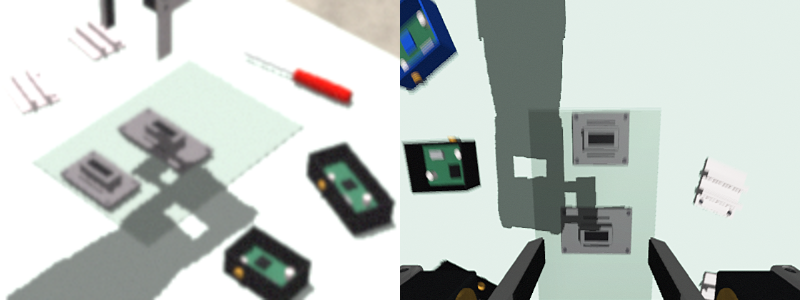

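Left half: both covers lie flat on the mat, block up (short at about (100,180), long at (165,140)). Next I'll measure the housings with the wrist camera from above, fitting the box outline to the mask.

```bash
cat >> h.py <<'E'
from scipy.optimize import minimize
def fit(p,M,loc,x0,z0):
    dt=lambda A:cv2.distanceTransform((~A).astype(np.uint8),cv2.DIST_L2,5)
    c,_=cv2.findContours(M.astype(np.uint8),cv2.RETR_EXTERNAL,cv2.CHAIN_APPROX_NONE)
    c=cv2.convexHull(max(c,key=cv2.contourArea)).astype(np.float32)
    def cost(q):
        a=np.radians(q[2]*10);Q=loc.copy();Q[:,0]=loc[:,0]*np.cos(a)-loc[:,1]*np.sin(a)+q[0]*10;Q[:,1]=loc[:,0]*np.sin(a)+loc[:,1]*np.cos(a)+q[1]*10;Q[:,2]+=z0
        h=cv2.convexHull(proj(p,Q).astype(np.float32))
        A=cv2.intersectConvexConvex(h,c)[0];return -A/(cv2.contourArea(h)+cv2.contourArea(c)-A)
    best=min((minimize(cost,np.array([x0[0],x0[1],x0[2]+d])/10,method="Nelder-Mead",options=dict(initial_simplex=[np.array([x0[0],x0[1],x0[2]+d])/10+np.array(e) for e in([0,0,0],[1,0,0],[0,1,0],[0,0,.5])])) for d in(-10,0,10)),key=lambda r:r.fun)
    return best.x*10,-best.fun
def box(w,l,h,z=0):return np.array([(x,y,k) for x in(-w/2,w/2) for y in(-l/2,l/2) for k in(z,z+h)],float)
E
python3 -m crank '[{"offset":[0.015,-0.03,0],"spin":0},{"offset":[0.03,-0.065,0],"spin":0},{"offset":[0.05,-0.1,0],"spin":0},{"offset":[0.065,-0.135,0],"spin":0},{"offset":[0.08,-0.17,0],"spin":0},{"offset":[0.1,-0.205,0],"spin":0},{"offset":[0.115,-0.24,0],"spin":0},{"offset":[0.13,-0.26,0],"spin":0}]' 1 30
python3 -m crank '[{"offset":[0,0,0],"spin":0},{"offset":[0,0,0],"spin":0},{"offset":[0,0,0],"spin":0},{"offset":[0,0,0],"spin":0},{"offset":[0,0,0],"spin":0},{"offset":[0,0,0],"spin":0},{"offset":[0,0,0],"spin":0},{"offset":[0,0,0],"spin":0}]'
python3 - <<'E'
from h import *
st();print(manip.read_state()["joints"].round(2));p=wrist("w12")
for n,l,x0 in(("long_housing",132,(630,-268,-22)),("short_housing",96,(435,-275,4))):
    for d in manip.masks_of(p,n):
        M=d["mask"];v,u=np.nonzero(M);print(n,round(d["conf"],2),u.min(),u.max(),v.min(),v.max(),p["pixels"][M].mean(0).round(),end=" ")
        r,f=fit(p,M,box(62,l,45),x0,0);print(r.round(1),round(f,3))
p=fixed("top")
for n,l,x0 in(("long_housing",132,(630,-268,-22)),("short_housing",96,(435,-275,4))):
    for d in manip.masks_of(p,n):
        r,f=fit(p,d["mask"],box(62,l,45),x0,0);print("top",n,round(d["conf"],2),r.round(1),round(f,3))
E
```

```text
clock: 21.45
eef_pos: [600.7, -266.0, 221.6]
eef_rot: [3.137, 0.004, 3.141]
wrist_force: [-1.0, 0.5, 0.2]
finger_gap: 94.1
clock: 22.12
eef_pos: [600.7, -265.7, 221.9]
eef_rot: [3.137, 0.005, 3.141]
wrist_force: [-0.2, -0.0, -0.2]
finger_gap: 94.0
22.12 [ 600.7 -265.7  221.9] [179.8   0.3 180. ] [-0.2 -0.  -0.2] 94.0
[-0.47  0.53  1.16  0.01  1.45 -2.05]
long_housing 0.8 218 332 175 259 [33. 54. 43.] [ 628.2 -265.4  -22.4] 0.984
short_housing 0.86 220 309 17 89 [23. 34. 29.] [ 434.8 -276.5    1.9] 0.99
short_housing 0.72 37 141 0 16 [94. 77.  5.] [ 435. -275.   -6.] 0.0
top long_housing 0.65 [ 642.5 -234.6  -26.5] 0.645
top short_housing 0.96 [ 435. -275.   -6.] 0.0
```

Wrist fits are very good (IoU 0.98/0.99, dark pixels): long housing (628.2,-265.4, yaw -22.4°), short housing (434.8,-276.5, yaw 1.9°). Now back to fit the covers.

```bash
python3 -m crank '[{"offset":[-0.01,0.03,0],"spin":0},{"offset":[-0.025,0.065,0],"spin":0},{"offset":[-0.04,0.1,0],"spin":0},{"offset":[-0.055,0.135,0],"spin":0},{"offset":[-0.07,0.17,0],"spin":0},{"offset":[-0.08,0.205,0],"spin":0},{"offset":[-0.09,0.24,0],"spin":0},{"offset":[-0.1,0.265,0],"spin":0}]' 1 30
python3 - <<'E'
from h import *
st();p=wrist("w13")
for n,l,x0 in(("long_cover",136,(505,-3,0)),("short_cover",100,(404,5,0))):
    for d in manip.masks_of(p,n):
        M=d["mask"];v,u=np.nonzero(M);print(n,round(d["conf"],2),u.min(),u.max(),v.min(),v.max(),end=" ")
        for L,X in((136,(505,-3,0)),(100,(404,5,0))):
            loc=np.vstack([box(66,L,8,7),box(26,60,18,15),box(52,L-14,7)])
            r,f=fit(p,M,loc,X,4);print(L,r.round(1),round(f,3),end=" ")
        print()
E
```

```text
clock: 23.08
eef_pos: [499.9, 1.2, 221.8]
eef_rot: [3.137, 0.005, 3.141]
wrist_force: [-0.9, 0.2, 1.1]
finger_gap: 93.9
23.08 [499.9   1.2 221.8] [179.7   0.3 180. ] [-0.9  0.2  1.1] 93.9
long_cover 0.56 219 322 189 237 136 [ 5.258e+02 -4.100e+00 -1.000e-01] 0.973 100 [404.   5. -10.] 0.0 
short_cover 0.83 237 319 89 144 136 [505.  -3. -10.] 0.0 100 [ 4.016e+02  4.700e+00 -4.000e-01] 0.977
```

```bash
python3 -m crank '[{"offset":[0.004,-0.001,-0.01],"spin":-7},{"offset":[0.008,-0.002,-0.02],"spin":-14},{"offset":[0.012,-0.003,-0.03],"spin":-21},{"offset":[0.016,-0.004,-0.04],"spin":-28},{"offset":[0.02,-0.004,-0.05],"spin":-35},{"offset":[0.024,-0.004,-0.06],"spin":-42},{"offset":[0.026,-0.004,-0.07],"spin":-49},{"offset":[0.026,-0.004,-0.08],"spin":-56}]' 1 30
python3 -m crank '[{"offset":[0,0,-0.01],"spin":-7},{"offset":[0,0,-0.02],"spin":-14},{"offset":[0,0,-0.03],"spin":-21},{"offset":[0,0,-0.04],"spin":-28},{"offset":[0,0,-0.05],"spin":-34},{"offset":[0,0,-0.06],"spin":-34},{"offset":[0,0,-0.07],"spin":-34},{"offset":[0,0,-0.07],"spin":-34}]' 1 30
python3 - <<'E'
from h import *
st()
E
```

```text
clock: 23.9
eef_pos: [527.1, -5.1, 141.3]
eef_rot: [3.137, 0.005, 2.158]
wrist_force: [0.3, 0.3, -0.0]
finger_gap: 94.1
clock: 24.57
eef_pos: [526.4, -5.6, 69.3]
eef_rot: [3.14, 0.005, 1.568]
wrist_force: [0.4, 0.7, -1.0]
finger_gap: 94.2
24.57 [526.4  -5.6  69.3] [179.9   0.3  89.8] [ 0.4  0.7 -1. ] 94.2
```

```bash
python3 -m crank '[{"offset":[-0.001,0.003,-0.015],"spin":0},{"offset":[-0.001,0.003,-0.025],"spin":0},{"offset":[-0.001,0.003,-0.033],"spin":0},{"offset":[-0.001,0.003,-0.04],"spin":0},{"offset":[-0.001,0.003,-0.044],"spin":0},{"offset":[-0.001,0.003,-0.047],"spin":0},{"offset":[-0.001,0.003,-0.048],"spin":0},{"offset":[-0.001,0.003,-0.048],"spin":0}]' 1 30
python3 -m crank '[{"offset":[0,0,0],"spin":0},{"offset":[0,0,0],"spin":0},{"offset":[0,0,0],"spin":0},{"offset":[0,0,0],"spin":0},{"offset":[0,0,0],"spin":0},{"offset":[0,0,0],"spin":0},{"offset":[0,0,0],"spin":0},{"offset":[0,0,0],"spin":0}]' 0.1 35
python3 - <<'E'
from h import *
st()
E
```

```text
clock: 25.23
eef_pos: [525.4, -2.6, 21.4]
eef_rot: [3.14, 0.005, 1.568]
wrist_force: [-0.4, -0.8, -0.3]
finger_gap: 93.9
clock: 25.9
eef_pos: [525.5, -2.6, 21.4]
eef_rot: [3.14, 0.005, 1.568]
wrist_force: [0.5, -1.1, -0.1]
finger_gap: 43.9
25.9 [525.5  -2.6  21.4] [179.9   0.3  89.8] [ 0.5 -1.1 -0.1] 43.9
```

The jaws are still closing. I'll finish the squeeze (this centres x), then open and look once at this yaw to calibrate the wrist camera's bias, since the fit only has 2 mm play.

```bash
python3 -m crank '[{"offset":[0,0,0],"spin":0},{"offset":[0,0,0],"spin":0},{"offset":[0,0,0],"spin":0},{"offset":[0,0,0],"spin":0},{"offset":[0,0,0],"spin":0},{"offset":[0,0,0],"spin":0},{"offset":[0,0,0],"spin":0},{"offset":[0,0,0],"spin":0}]' 0.1 35
python3 -m crank '[{"offset":[0,0,0],"spin":0},{"offset":[0,0,0],"spin":0},{"offset":[0,0,0.02],"spin":0},{"offset":[0,0,0.05],"spin":0},{"offset":[0,0,0.09],"spin":0},{"offset":[0,0.01,0.13],"spin":0},{"offset":[0,0.02,0.165],"spin":0},{"offset":[0,0.026,0.2],"spin":0}]' 0.7 35
python3 - <<'E'
from h import *
st();p=wrist("w14")
for n,L,X in(("long_cover",136,(525,-3,0)),("short_cover",100,(402,5,0))):
    for d in manip.masks_of(p,n):
        M=d["mask"];v,u=np.nonzero(M)
        loc=np.vstack([box(66,L,8,7),box(26,60,18,15),box(52,L-14,7)])
        r,f=fit(p,M,loc,X,4);print(n,round(d["conf"],2),u.min(),u.max(),v.min(),v.max(),r.round(1),round(f,3))
E
```

```text
clock: 26.57
eef_pos: [525.5, -2.6, 21.4]
eef_rot: [3.14, 0.005, 1.568]
wrist_force: [-0.5, 0.4, -0.0]
finger_gap: 25.7
clock: 27.23
eef_pos: [525.2, 24.1, 223.6]
eef_rot: [3.139, 0.005, 1.568]
wrist_force: [0.9, 0.6, -0.3]
finger_gap: 65.7
27.23 [525.2  24.1 223.6] [179.9   0.3  89.9] [ 0.9  0.6 -0.3] 65.7
long_cover 0.94 250 300 163 260 [524.3  -3.9  -0.9] 0.974
short_cover 0.85 155 210 169 243 [401.2   5.7   0.9] 0.973
```

Bias calibrated: tool-lateral about -1.25 mm and forward about +1 mm. Corrected targets are long housing (627.2,-264.1,-22.4°) and short ≈ (433.8,-275.2,1.9°). Taking the long cover.

```bash
python3 -m crank '[{"offset":[0,-0.01,-0.035],"spin":0},{"offset":[0,-0.02,-0.075],"spin":0},{"offset":[0,-0.0267,-0.115],"spin":0},{"offset":[0,-0.0267,-0.15],"spin":0},{"offset":[0,-0.0267,-0.175],"spin":0},{"offset":[0,-0.0267,-0.19],"spin":0},{"offset":[0,-0.0267,-0.2],"spin":0},{"offset":[0,-0.0267,-0.202],"spin":0}]' 0.7 35
python3 -m crank '[{"offset":[0,0,0],"spin":0},{"offset":[0,0,0],"spin":0},{"offset":[0,0,0],"spin":0},{"offset":[0,0,0],"spin":0},{"offset":[0,0,0],"spin":0},{"offset":[0,0,0],"spin":0},{"offset":[0,0,0],"spin":0},{"offset":[0,0,0],"spin":0}]' 0.1 35
python3 -m crank '[{"offset":[0,0,0.01],"spin":0},{"offset":[0,0,0.03],"spin":0},{"offset":[0,0,0.06],"spin":0},{"offset":[0,0,0.09],"spin":0},{"offset":[0.01,-0.025,0.12],"spin":-5},{"offset":[0.02,-0.06,0.12],"spin":-10},{"offset":[0.035,-0.09,0.12],"spin":-15},{"offset":[0.05,-0.12,0.12],"spin":-22}]'
```

```text
clock: 28.05
eef_pos: [524.9, -3.0, 19.5]
eef_rot: [3.139, 0.005, 1.569]
wrist_force: [-1.0, -0.3, -0.3]
finger_gap: 66.1
clock: 28.72
eef_pos: [525.2, -3.0, 19.8]
eef_rot: [3.138, 0.005, 1.569]
wrist_force: [-1.1, -0.7, 4.1]
finger_gap: 25.6
clock: 29.38
eef_pos: [575.5, -124.5, 141.3]
eef_rot: [3.137, 0.005, 1.181]
wrist_force: [-0.3, -0.5, -2.5]
finger_gap: 25.7
```

```bash
python3 -m crank '[{"offset":[0.01,-0.03,0],"spin":0},{"offset":[0.02,-0.06,0],"spin":0},{"offset":[0.035,-0.09,0],"spin":0},{"offset":[0.045,-0.12,0],"spin":0},{"offset":[0.0515,-0.14,-0.02],"spin":0},{"offset":[0.0515,-0.14,-0.045],"spin":0},{"offset":[0.0515,-0.14,-0.064],"spin":0},{"offset":[0.0515,-0.14,-0.066],"spin":0}]'
python3 - <<'E'
from h import *
st()
E
```

```text
clock: 30.05
eef_pos: [625.2, -264.1, 71.4]
eef_rot: [-3.14, 0.004, 1.181]
wrist_force: [-0.2, 0.4, -2.3]
finger_gap: 26.2
30.05 [ 625.2 -264.1   71.4] [-179.9    0.3   67.6] [-0.2  0.4 -2.3] 26.2
```

```bash
python3 -m crank '[{"offset":[0.0018,-0.0004,0],"spin":0},{"offset":[0.0018,-0.0004,-0.003],"spin":0},{"offset":[0.0018,-0.0004,-0.006],"spin":0},{"offset":[0.0018,-0.0004,-0.009],"spin":0},{"offset":[0.0018,-0.0004,-0.011],"spin":0},{"offset":[0.0018,-0.0004,-0.013],"spin":0},{"offset":[0.0018,-0.0004,-0.014],"spin":0},{"offset":[0.0018,-0.0004,-0.0145],"spin":0}]'
python3 - <<'E'
from h import *
st()
E
```

```text
clock: 30.72
eef_pos: [627.0, -264.5, 56.9]
eef_rot: [-3.14, 0.004, 1.181]
wrist_force: [-0.4, -0.6, -1.7]
finger_gap: 25.7
30.72 [ 627.  -264.5   56.9] [-179.9    0.3   67.6] [-0.4 -0.6 -1.7] 25.7
```

The plug is in by 4 mm with no contact force. Pressing home.

```bash
python3 -m crank '[{"offset":[0,0,-0.001],"spin":0},{"offset":[0,0,-0.002],"spin":0},{"offset":[0,0,-0.0025],"spin":0},{"offset":[0,0,-0.003],"spin":0},{"offset":[0,0,-0.0033],"spin":0},{"offset":[0,0,-0.0036],"spin":0},{"offset":[0,0,-0.0036],"spin":0},{"offset":[0,0,-0.0036],"spin":0}]'
python3 - <<'E'
from h import *
st()
E
```

```text
clock: 31.38
eef_pos: [627.2, -264.5, 53.9]
eef_rot: [-3.14, 0.005, 1.181]
wrist_force: [-2.4, 1.0, 5.2]
finger_gap: 25.7
31.38 [ 627.2 -264.5   53.9] [-179.9    0.3   67.6] [-2.4  1.   5.2] 25.7
```

```bash
python3 -m crank '[{"offset":[0,0,-0.0005],"spin":0},{"offset":[0,0,-0.001],"spin":0},{"offset":[0,0,-0.0013],"spin":0},{"offset":[0,0,-0.0013],"spin":0},{"offset":[0,0,-0.0013],"spin":0},{"offset":[0,0,-0.0013],"spin":0},{"offset":[0,0,-0.0013],"spin":0},{"offset":[0,0,-0.0013],"spin":0}]'
python3 -m crank '[{"offset":[0,0,0.001],"spin":0},{"offset":[0,0,0.001],"spin":0},{"offset":[0,0,0.001],"spin":0},{"offset":[0,0,0.02],"spin":0},{"offset":[0,0,0.06],"spin":0},{"offset":[0,0,0.1],"spin":0},{"offset":[-0.01,0.01,0.135],"spin":7},{"offset":[-0.03,0.02,0.165],"spin":14}]' 0.6 35
python3 -m crank '[{"offset":[-0.02,0.0,0],"spin":7},{"offset":[-0.05,0.0,0],"spin":14},{"offset":[-0.085,0.0,0],"spin":21},{"offset":[-0.12,0.0,0],"spin":28},{"offset":[-0.15,0.0,0],"spin":35},{"offset":[-0.17,0,0],"spin":42},{"offset":[-0.185,-0.01,0],"spin":49},{"offset":[-0.185,-0.02,0],"spin":56}]' 1
python3 -m crank '[{"offset":[0,-0.005,0],"spin":7},{"offset":[0,-0.01,0],"spin":14},{"offset":[0,-0.01,0],"spin":21},{"offset":[0,-0.01,0],"spin":28},{"offset":[0,-0.01,0],"spin":35},{"offset":[0,-0.01,0],"spin":42},{"offset":[0,-0.01,0],"spin":42},{"offset":[0,-0.01,0],"spin":42}]'
python3 - <<'E'
from h import *
st();p=wrist("w15")
for n,l,x0 in(("short_housing",96,(435,-275,2)),):
    for d in manip.masks_of(p,n):
        M=d["mask"];v,u=np.nonzero(M);r,f=fit(p,M,box(62,l,45),x0,0);print(n,round(d["conf"],2),u.min(),u.max(),v.min(),v.max(),p["pixels"][M].mean(0).round(),r.round(1),round(f,3))
p=fixed("side","s15")
for d in manip.masks_of(p,"long_cover"):
    M=d["mask"];L=136;loc=np.vstack([box(66,L,8,7),box(26,60,18,15)])
    for z in (32,38,44): 
        r,f=fit(p,M,loc,(627,-264,-22),z);print(round(d["conf"],2),z,r.round(1),round(f,3))
E
```

```text
clock: 32.05
eef_pos: [627.4, -264.6, 53.9]
eef_rot: [-3.141, 0.005, 1.181]
wrist_force: [-5.3, 2.9, 12.0]
finger_gap: 25.8
clock: 32.72
eef_pos: [598.0, -244.5, 220.8]
eef_rot: [3.14, 0.005, 1.43]
wrist_force: [0.6, 0.3, 0.6]
finger_gap: 56.0
clock: 33.38
eef_pos: [411.1, -264.6, 221.2]
eef_rot: [3.14, 0.006, 2.413]
wrist_force: [0.8, -0.7, -0.2]
finger_gap: 93.9
clock: 34.05
eef_pos: [411.1, -274.6, 221.1]
eef_rot: [3.14, 0.006, -3.141]
wrist_force: [0.6, 0.6, -0.7]
finger_gap: 94.4
34.05 [ 411.1 -274.6  221.1] [ 179.9    0.3 -180. ] [ 0.6  0.6 -0.7] 94.4
short_housing 0.89 63 164 122 178 [136. 142.  49.] [ 435. -275.   -8.] 0.0
short_housing 0.76 235 312 187 242 [34. 51. 42.] [ 434.8 -276.7    1.9] 0.981
short_housing 0.66 203 301 50 140 [26. 48. 65.] [ 435. -275.   -8.] 0.0
0.68 32 [ 629.  -263.6  -22.8] 0.94
0.68 38 [ 623.6 -266.7  -22.7] 0.944
0.68 44 [ 618.1 -269.7  -22.5] 0.947
```

Short housing measures the same again: (434.8,-276.7,1.9°), and black. The blue and yellow boxes are separate. Now for the short cover.

```bash
python3 -m crank '[{"offset":[0,0.03,0],"spin":-7},{"offset":[0,0.065,0],"spin":-14},{"offset":[0,0.1,0],"spin":-21},{"offset":[0,0.135,0],"spin":-28},{"offset":[0,0.17,0],"spin":-35},{"offset":[-0.005,0.205,-0.01],"spin":-42},{"offset":[-0.0096,0.24,-0.03],"spin":-49},{"offset":[-0.0096,0.275,-0.05],"spin":-56}]' 1 35
python3 -m crank '[{"offset":[0,0.005,-0.02],"spin":-7},{"offset":[0,0.005,-0.04],"spin":-14},{"offset":[0,0.005,-0.06],"spin":-21},{"offset":[0,0.005,-0.08],"spin":-28},{"offset":[0,0.005,-0.1],"spin":-34},{"offset":[0,0.005,-0.11],"spin":-34},{"offset":[0,0.005,-0.11],"spin":-34},{"offset":[0,0.005,-0.11],"spin":-34}]' 0.7
python3 - <<'E'
from h import *
st()
E
```

```text
clock: 34.92
eef_pos: [401.8, -10.8, 178.4]
eef_rot: [3.139, 0.007, 2.23]
wrist_force: [0.1, 0.4, 0.0]
finger_gap: 93.9
clock: 35.58
eef_pos: [401.8, -5.8, 68.5]
eef_rot: [3.14, 0.007, 1.636]
wrist_force: [-0.1, -0.9, 0.4]
finger_gap: 66.0
35.58 [401.8  -5.8  68.5] [179.9   0.4  93.7] [-0.1 -0.9  0.4] 66.0
```

```bash
python3 -m crank '[{"offset":[0,0.006,0],"spin":-3.6},{"offset":[0,0.0116,-0.01],"spin":-3.6},{"offset":[0,0.0116,-0.02],"spin":-3.6},{"offset":[0,0.0116,-0.03],"spin":-3.6},{"offset":[0,0.0116,-0.038],"spin":-3.6},{"offset":[0,0.0116,-0.044],"spin":-3.6},{"offset":[0,0.0116,-0.0475],"spin":-3.6},{"offset":[0,0.0116,-0.0475],"spin":-3.6}]' 0.7 35
python3 -m crank '[{"offset":[0,0,0],"spin":0},{"offset":[0,0,0],"spin":0},{"offset":[0,0,0],"spin":0},{"offset":[0,0,0],"spin":0},{"offset":[0,0,0],"spin":0},{"offset":[0,0,0],"spin":0},{"offset":[0,0,0],"spin":0},{"offset":[0,0,0],"spin":0}]' 0.1 35
python3 -m crank '[{"offset":[0,0,0.01],"spin":0},{"offset":[0,0,0.03],"spin":0},{"offset":[0,0,0.06],"spin":0},{"offset":[0,0,0.09],"spin":0},{"offset":[0.005,-0.025,0.12],"spin":1},{"offset":[0.01,-0.06,0.12],"spin":1.7},{"offset":[0.02,-0.095,0.12],"spin":1.7},{"offset":[0.03,-0.13,0.12],"spin":1.7}]'
python3 - <<'E'
from h import *
st()
E
```

```text
clock: 36.25
eef_pos: [401.7, 5.8, 20.8]
eef_rot: [3.14, 0.007, 1.573]
wrist_force: [-0.1, 0.8, -0.1]
finger_gap: 65.8
clock: 36.92
eef_pos: [401.8, 5.8, 20.9]
eef_rot: [3.14, 0.007, 1.573]
wrist_force: [0.6, -0.1, 1.6]
finger_gap: 25.8
clock: 37.58
eef_pos: [431.9, -125.7, 141.4]
eef_rot: [3.139, 0.007, 1.603]
wrist_force: [1.3, 0.7, -0.7]
finger_gap: 25.5
37.58 [ 431.9 -125.7  141.4] [179.8   0.4  91.9] [ 1.3  0.7 -0.7] 25.5
```

```bash
python3 -m crank '[{"offset":[0.001,-0.035,0],"spin":0},{"offset":[0.0019,-0.07,0],"spin":0},{"offset":[0.0019,-0.105,0],"spin":0},{"offset":[0.0019,-0.135,0],"spin":0},{"offset":[0.0019,-0.1497,-0.02],"spin":0},{"offset":[0.0019,-0.1497,-0.045],"spin":0},{"offset":[0.0019,-0.1497,-0.064],"spin":0},{"offset":[0.0019,-0.1497,-0.068],"spin":0}]'
python3 - <<'E'
from h import *
st()
E
```

```text
clock: 38.25
eef_pos: [432.1, -274.7, 70.1]
eef_rot: [-3.14, 0.004, 1.603]
wrist_force: [-0.4, 0.0, -2.8]
finger_gap: 25.5
38.25 [ 432.1 -274.7   70.1] [-179.9    0.2   91.8] [-0.4  0.  -2.8] 25.5
```

```bash
python3 -m crank '[{"offset":[0.0017,-0.0007,0],"spin":0},{"offset":[0.0017,-0.0007,-0.002],"spin":0},{"offset":[0.0017,-0.0007,-0.005],"spin":0},{"offset":[0.0017,-0.0007,-0.008],"spin":0},{"offset":[0.0017,-0.0007,-0.010],"spin":0},{"offset":[0.0017,-0.0007,-0.0115],"spin":0},{"offset":[0.0017,-0.0007,-0.0125],"spin":0},{"offset":[0.0017,-0.0007,-0.0125],"spin":0}]'
python3 - <<'E'
from h import *
st()
E
```

```text
clock: 38.92
eef_pos: [434.0, -275.4, 57.6]
eef_rot: [-3.14, 0.004, 1.603]
wrist_force: [1.2, 0.0, -3.4]
finger_gap: 25.8
38.92 [ 434.  -275.4   57.6] [-179.9    0.2   91.8] [ 1.2  0.  -3.4] 25.8
```

Plug in by about 4 mm with no contact. Pressing home, releasing, and looking.

```bash
python3 -m crank '[{"offset":[0,0,-0.001],"spin":0},{"offset":[0,0,-0.002],"spin":0},{"offset":[0,0,-0.0027],"spin":0},{"offset":[0,0,-0.0032],"spin":0},{"offset":[0,0,-0.0037],"spin":0},{"offset":[0,0,-0.0042],"spin":0},{"offset":[0,0,-0.0044],"spin":0},{"offset":[0,0,-0.0044],"spin":0}]'
python3 -m crank '[{"offset":[0,0,0.001],"spin":0},{"offset":[0,0,0.001],"spin":0},{"offset":[0,0,0.001],"spin":0},{"offset":[0,0,0.02],"spin":0},{"offset":[0,0,0.06],"spin":0},{"offset":[0,0.03,0.1],"spin":0},{"offset":[0,0.06,0.135],"spin":0},{"offset":[0,0.1,0.165],"spin":0}]' 0.6 35
python3 -m crank '[{"offset":[0,0.03,0],"spin":0},{"offset":[0,0.065,0],"spin":0},{"offset":[0,0.1,0],"spin":0},{"offset":[0,0.135,0],"spin":0},{"offset":[0,0.17,0],"spin":0},{"offset":[0,0.19,0],"spin":0},{"offset":[0,0.2,0],"spin":0},{"offset":[0,0.2,0],"spin":0}]' 0.6 35
python3 - <<'E'
from h import *
st();a=fixed("side","s16")["pixels"][:,:,::-1];b=fixed("top","t16")["pixels"][:,:,::-1]
f=lambda i:cv2.convertScaleAbs(cv2.resize(i,(400,560),interpolation=cv2.INTER_CUBIC),alpha=1.6,beta=25)
cv2.imwrite("pics/m16.png",np.hstack([f(a[205:345,300:400]),f(b[150:290,340:440])]))
E
```

```text
clock: 39.58
eef_pos: [434.1, -275.4, 54.9]
eef_rot: [-3.141, 0.004, 1.603]
wrist_force: [-9.0, 5.4, 22.1]
finger_gap: 25.8
clock: 40.25
eef_pos: [433.9, -191.2, 208.5]
eef_rot: [3.141, 0.005, 1.601]
wrist_force: [0.9, 0.3, -0.3]
finger_gap: 55.9
clock: 40.92
eef_pos: [433.9, 10.0, 208.4]
eef_rot: [-3.141, 0.005, 1.604]
wrist_force: [-0.2, -0.6, -0.1]
finger_gap: 56.3
40.92 [433.9  10.  208.4] [-180.     0.3   91.9] [-0.2 -0.6 -0.1] 56.3
```

View pics/m16.png

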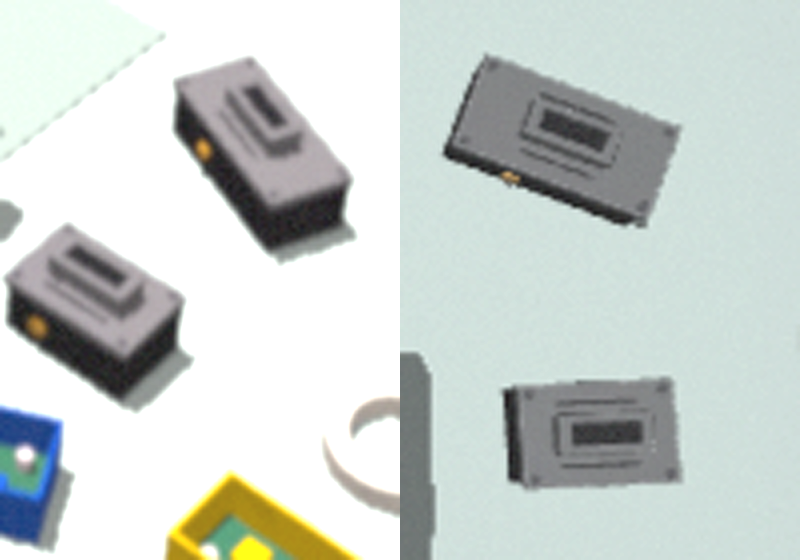

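Both covers sit flush and level on their black housings: long upper (265,145), short lower (95,305) in the side view. The bystanders I can see haven't moved. Handing in.

Run:
```python
from h import *
print(manip.sign_off());st()
```

```text
the job is handed in; nothing more can be done
None
the job is handed in; nothing more can be done
```

Both covers are on their housings and the job is handed in at about 41 s of the 72 s allowed. I lifted both from their stands, laid them flat on the mat with the block up, and let go. Then I took each again by its block and pressed the long one onto the long housing and the short one onto the short black housing.

- **Seating:** Each plug went in without contact. Contact came at the expected seated tool height, 53.9 mm for the long cover (calculated 53.8) and 54.9 mm for the short (calculated 54.9). I pressed with about 12 N and 22 N before letting go.
- **Last pictures:** The final side and top views show both covers level and flush, with the gripper clear of everything. The last crop showed the blue and yellow boxes and part of the tape roll undisturbed. The screwdriver and bottle were outside it; the arm never went near either.
- **What failed or disagreed:**
  - The long cover slid upright on the mat at the first try and only tipped after I gripped it higher on the block.
  - The wrist camera was about 1 mm off, which I corrected using the gripped cover.
  - The side camera's outline fit of the placed long cover could not tell one height from another, so full seating rests on the contact heights and the final pictures.

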